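Hold a flanged pipe stub over its mating flange for the gasket

ROBOT

A 7-joint arm with a two-finger parallel gripper is mounted at the origin on the work surface. World frame = base frame: x ahead of the robot, y to its left, z up, the work surface at z = 0. Lengths are in m, angles in rad, forces in N, time in s.
With the tool pointing down it reaches from about 0.4 to 0.9 m from the base axis. Payload 5.5 kg.
Tool frame: the origin (TCP) lies at the very end of the fingers, on their centre line; the grasp point (between the pads) lies 19 mm behind it; z points along the fingers, y is the direction in which the jaws open and shut (so a half turn about z gives the same grasp; the last joint's range is limited). The gripper opens to 85 mm and grips with 20 to 120 N. Pads are 22 mm wide; open, the fingers measure 114 mm over their backs; the gripper's body (76 mm by 85 mm) begins 54 mm behind the grasp point. The pads swing forward as they close: fully open they stand 13 mm farther back than shut.
Start: joints at [1.534, 0.501, -0.427, 1.55, 0.221, 1.138, -0.21], TCP at [0.192, -0.621, 0.231] pointing down, gripper open.
Joint ranges: [-2.88, 2.88], [-0.31, 2.03], [-1.54, 1.56], [0.2, 2.42], [-1.41, 4.55], [0.19, 2.02], [-2.57, 2.57]. Speed limits (rad/s): [2.57, 2.57, 3.14, 3.14, 3.14, 3.14, 3.14].

INTERFACE

Orientations are given as a rotation vector (axis times angle).
In Python, from rig import env, viewer, job gives the robot as it stands. The module is installed in compiled form; this text tells all that it offers.
- The arm moves only by the tool send_rows, never from a script. Its argument "motion" is a list that holds one entry, the list of rows, each a list of 5 numbers: the shift along the tool's x, y, z in mm, then the turn about the tool's z in degrees, then the finger opening in mm, from 0 to 85.4. In form: [[[dx, dy, dz, yaw, fingers], ...]]. A call has 1 to 10 rows; each row is the pose to reach, as a shift and turn from the pose commanded when the call began, along the tool's axes at that moment; what a row does not reach only later rows make up. A row lasts 1/10 s, in which the tool goes at most 50 mm and 8.59 degrees, less where a joint would pass 70% of its speed; a pose out of reach is approached as far as the arm can. A call with a gripper value outside its range is refused whole. The fingers move at their own pace and stop on an object; the grip force is fixed at half the most. Time passes only in rows, so rows that repeat a pose let the fingers close. It gives the time, the measured TCP pose, the force and the opening at its end, in the units of the state.
- env.get_state(): the state, without advancing time (a new reading comes with each control period).
- viewer.camera(name): name is "side" or "top"; returns a dict with "img" (384x512x3 uint8, red, green, blue), "depth" (384x512 float32, m along the optical axis (not along the pixel's ray), 0 where there is no reading), "fov_y" (degrees; the focal length in pixels is half the picture's height over the tangent of half this angle, whatever the lens; pixels are square), "cx", "cy" (the principal point, pixels), "T" (4x4, takes a point from camera to world coordinates). Camera axes: x right, y down, z forward; pixel columns grow to the right and rows downward; lengths in m; the calibration is good to about 2 mm. A picture is of the moment at which its call begins.
- job.sign_off(): hands the job in, once; it reports no verdict.
The state is a dict: "time_s": time; "q": joint angles; "qd": joint speeds; "joint_torque": joint torques, N m; "position": TCP position; "orientation": TCP orientation; "ft_force": force on the tool from outside, world axes, zero at the start; "wrist_torque": the same for the moment, N m; "gripper_width": finger opening in m.
Only numpy, scipy, OpenCV 4.12 (cv2) and the standard library are available. Lean on these libraries where they do the work, as an engineer would, in place of code of your own. Each camera call takes 0.05 s, during which the arm holds its last target.

TASK

A flanged pipe stub stands on the bench on one side of the stock bins, and its mating flange is clamped in the vise on the other side. Pick the stub up, carry it over the bins and hold it above the mating flange, level and centred with the bolt holes lined up (any quarter turn will do) and a gap of about 15 mm, so that a colleague can slip the gasket in. Touch neither the mating flange, the vise nor the bins, leave the loose parts where they lie, and finish holding the stub still there, without letting go.

Things in the scene. Friction and masses are not known exactly. Their poses are not given: they have to be found in the camera images.
- spool: Flanged pipe stub, loose, 0.5 to 0.67 kg, galvanised steel, upright, flange down. Origin: centre of its sealing face (the very bottom); z up the pipe. Raised face 40 mm across, 0-2 mm high; flange disc 80 mm across, 2-14 mm; hub 37 mm, to 30 mm; round pipe 21.3 mm, 30-90 mm; yellow end plug 22.4 mm, 90-98 mm. Four 11 mm bolt holes on the +x, +y, -x, -y axes, 27.5 mm out: same every quarter turn.
- spool_grip (a point): Point on the axis of the stub's bare pipe, 62 mm above its sealing face: a good place to grip it (round, 21.3 mm wide, from above, fingers any way round).
- vise_face (a point): Centre of the upward sealing face of the mating flange, 160 mm above the bench. Same flange as the stub's: disc 80 mm across, raised face 40 mm across and 2 mm high, bore 17 mm, four bolt holes on this point's +x, +y, -x, -y axes, 27.5 mm out; z up. Screwed on a pipe clamped upright in the vise.
- vise: Dark grey bench vise fixed to the bench, on the left or right of the bins, the stub on the other side. Origin: on the bench, straight below the mating flange's centre, same axes as it. Jaws 100 mm wide (along y), tops 115 mm high; body and anvil to 140 mm along +x, screw and tommy bar to 145 mm along -x.
- bins: Block of six red and blue plastic stock bins with pipe fittings, three side by side and two high, fixed on the bench between the stub and the vise. Origin: centre of its underside; 312 mm long along its x, 167 mm deep along its y, 150 mm high.
- valve: Loose brass ball valve with a green lever, a bystander near the stub: 78 x 32 mm, 56 mm high; the lever reaches 67 mm from the origin along +x. Origin: centre of its underside.
- elbow: Loose white plastic pipe elbow standing on one mouth, a bystander near the stub: 38 mm across, 57 mm high. Origin: centre of its underside.
- gasket: Loose red-brown flat gasket ring lying on the bench beside the vise, a bystander: 44 mm across, 3 mm thick. Origin: centre of its underside.
Things that resemble listed ones, but are neither listed nor needed, are in the scene too. Of the things that look like the spool, the largest one is meant.

How it is judged:
By the outcome, as a careful person would: the job done as asked, in the order asked, and still so for the second after the job is handed in, while the arm keeps its last pose, push and grip.
It also fails if it takes over 45 s, if anything falls off the work surface, if the arm or the gripper's body presses on something with over 40 N, if the wrist force passes 120 N, or if a joint passes its speed limit or range.

## Working session

There is one attempt and no reset: what is moved stays moved. The work goes in short steps, Python scripts to look and compute and a tool call to move; the robot and the scene stay as the last step left them, time stands still between calls to the robot, and variables do not carry over. Pictures are saved under pics/ and viewed, and the job is handed in when it is done.

Besides the shell and the picture viewer there is one more tool, called after "Call:" as name(argument=value, ...) on one line, values as JSON. send_rows: Moves the arm, as the interface text tells. Its arguments: {"type":"object","properties":{"motion":{"type":"array","items":{"type":"array","items":{"type":"array","items":{"type":"number"}}}}},"required":["motion"]}

```bash
mkdir -p pics
cat > h.py <<'E'
import numpy as np, cv2
from rig import env, viewer, job
from scipy.spatial.transform import Rotation as R
def cam(n):
    c=viewer.camera(n); h=c["img"].shape[0]; c["f"]=h/2/np.tan(np.radians(c["fov_y"])/2); return c
def cloud(c):
    d=c["depth"]; v,u=np.mgrid[:d.shape[0],:d.shape[1]]
    P=np.stack([(u-c["cx"])/c["f"]*d,(v-c["cy"])/c["f"]*d,d],-1)
    return P@c["T"][:3,:3].T+c["T"][:3,3]
def ray(c,u,v,z):
    r=c["T"][:3,:3]@np.array([(u-c["cx"])/c["f"],(v-c["cy"])/c["f"],1]); o=c["T"][:3,3]
    return o+r*(z-o[2])/r[2]
def proj(c,p):
    q=c["T"][:3,:3].T@(np.asarray(p)-c["T"][:3,3]); return q[:2]/q[2]*c["f"]+[c["cx"],c["cy"]]
def save(c,n): cv2.imwrite("pics/"+n,c["img"][:,:,::-1])
E
python3 - <<'E'
from h import *
for n in("side","top"):
    c=cam(n); save(c,n+"0.png"); print(n,c["f"],c["cx"],c["cy"],c["T"].round(3).tolist())
s=env.get_state(); print(s["time_s"],s["position"],s["orientation"],R.from_rotvec(s["orientation"]).as_matrix().round(3),s["ft_force"],s["gripper_width"])
E
```

```text
side 391.60843344699884 253.86642618904125 198.16508099586565 [[-0.969, -0.187, 0.16, 0.332], [-0.246, 0.715, -0.655, 0.607], [0.008, -0.674, -0.739, 0.851], [0.0, 0.0, 0.0, 1.0]]
top 429.2160566923305 254.43968039645225 193.0292990406154 [[0.013, -0.986, 0.167, 0.311], [-1.0, -0.012, 0.008, -0.022], [-0.005, -0.167, -0.986, 1.294], [0.0, 0.0, 0.0, 1.0]]
0.1 [ 0.19172668 -0.62040934  0.23035576] [-3.10460750e+00 -4.68931362e-01  3.19358888e-04] [[ 0.955  0.295 -0.   ]
 [ 0.295 -0.955  0.002]
 [ 0.    -0.002 -1.   ]] [ 0.5681622  -0.10567455 -0.08866034] 0.08541128692893073
```

View pics/side0.png

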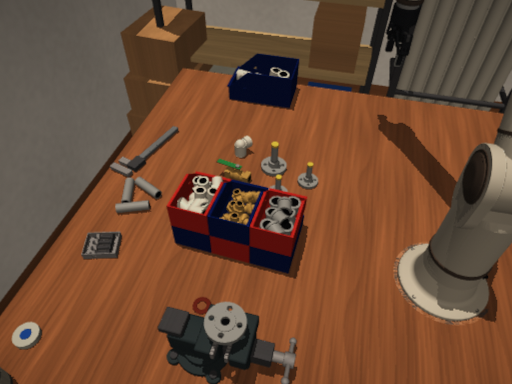

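View pics/top0.png

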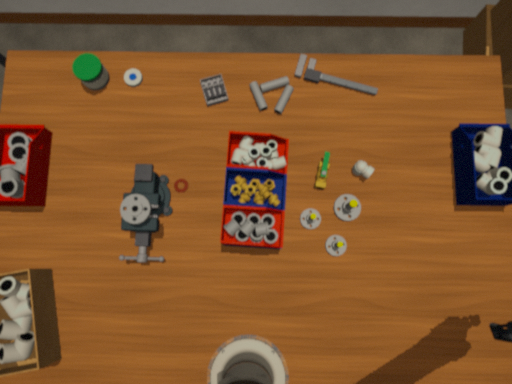

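The top view shows three stubs, with yellow plugs near (347,207), (311,218) and (336,245). The first looks largest. The mating flange is at about (133,208). I'll measure them next.

Run:
```python
from h import *
c=cam("top"); s=cam("side"); tiles=[]
for n,c,L in(("top",c,[(347,200,40),(133,208,30)]),("side",s,[(274,155,40),(225,323,35)])):
    P=cloud(c)
    for (u,v,r) in L:
        t=cv2.resize(c["img"][max(0,v-r):v+r,u-r:u+r],(380,290) if 0 else (290,290),interpolation=cv2.INTER_CUBIC); tiles.append(t)
    hsv=cv2.cvtColor(c["img"],cv2.COLOR_RGB2HSV)
    m=cv2.inRange(hsv,(24,150,120),(34,255,255))
    k,lab,st,ce=cv2.connectedComponentsWithStats(m)
    for i in range(1,k):
        if st[i,4]>15:
            q=P[lab==i]; print(n,"yellow",ce[i].round(1),st[i,4],"zmax",q[:,2].max().round(3),"ray.094",ray(c,*ce[i],.094).round(4), "ctr98",ray(c,*ce[i],.098).round(4))
    # grey flange disc pixels by height
    for nm,z0,ctr in(("spool",.014,None),("vise",.160,None)):
        m=((abs(P[...,2]-z0)<.006)).astype(np.uint8)
        k,lab,st,ce=cv2.connectedComponentsWithStats(m)
        for i in range(1,k):
            if 60<st[i,4]<6000:
                q=P[lab==i]; print(n,nm,ce[i].round(1),st[i,4],"med",np.median(q,0).round(4),"rng",q.min(0).round(3),q.max(0).round(3))
a=np.vstack([np.hstack(tiles[:2]),np.hstack(tiles[2:])]); cv2.imwrite("pics/crop.png",a[:,:,::-1])
```

```text
top yellow [353.  203.2] 41 zmax 0.101 ray.094 [ 0.4889 -0.2915  0.094 ] ctr98 [ 0.4883 -0.2906  0.098 ]
top yellow [312.7 216. ] 22 zmax 0.079 ray.094 [ 0.4512 -0.1776  0.094 ] ctr98 [ 0.4508 -0.1771  0.098 ]
top yellow [339.4 243.9] 25 zmax 0.078 ray.094 [ 0.3742 -0.251   0.094 ] ctr98 [ 0.374  -0.2503  0.098 ]
top spool [300.4  65.6] 135 med [ 0.9398 -0.1519  0.0162] rng [ 0.903 -0.172  0.009] [ 0.982 -0.136  0.02 ]
top spool [336.5  80.1] 595 med [ 0.891  -0.2612  0.0159] rng [ 0.846 -0.395  0.008] [ 0.964 -0.164  0.02 ]
top spool [132.6  77.1] 231 med [0.897  0.3787 0.0139] rng [0.868 0.352 0.009] [0.926 0.409 0.02 ]
top spool [213.9  90.3] 250 med [0.8556 0.12   0.0145] rng [0.819 0.078 0.008] [0.893 0.161 0.02 ]
top spool [455.8 169.7] 152 med [ 0.6054 -0.6246  0.0135] rng [ 0.5   -0.639  0.008] [ 0.735 -0.622  0.02 ]
top spool [  4.6 144.4] 105 med [0.6713 0.7703 0.0141] rng [0.604 0.708 0.008] [0.713 0.774 0.02 ]
top spool [ 45.2 173.2] 170 med [0.5781 0.6258 0.0142] rng [0.48  0.622 0.008] [0.715 0.674 0.02 ]
top spool [163.9 198.3] 331 med [0.5034 0.26   0.012 ] rng [0.458
[... 2067 characters left out ...]
90.8] 1970 med [0.0315 0.0561 0.0117] rng [-0.105 -0.096  0.008] [0.106 0.11  0.02 ]
side spool [ 25.3 334.7] 543 med [0.8979 0.3831 0.0135] rng [0.87  0.354 0.008] [0.927 0.409 0.018]
side spool [196.9 365.5] 783 med [0.5073 0.352  0.0113] rng [0.458 0.314 0.008] [0.584 0.376 0.019]
side vise [33.9 25.6] 278 med [ 1.5516 -0.6739  0.16  ] rng [ 1.545 -0.958  0.154] [ 1.559 -0.47   0.166]
side vise [357.3   3.3] 188 med [ 0.3249 -1.2468  0.1595] rng [ 0.188 -1.26   0.154] [ 0.505 -1.224  0.166]
side vise [457.8 257.1] 250 med [0.0297 0.0563 0.1604] rng [-0.043 -0.016  0.154] [0.065 0.067 0.166]
side vise [224.6 322.5] 1277 med [0.4578 0.3102 0.1577] rng [0.419 0.266 0.154] [0.499 0.347 0.163]
```

View pics/crop.png

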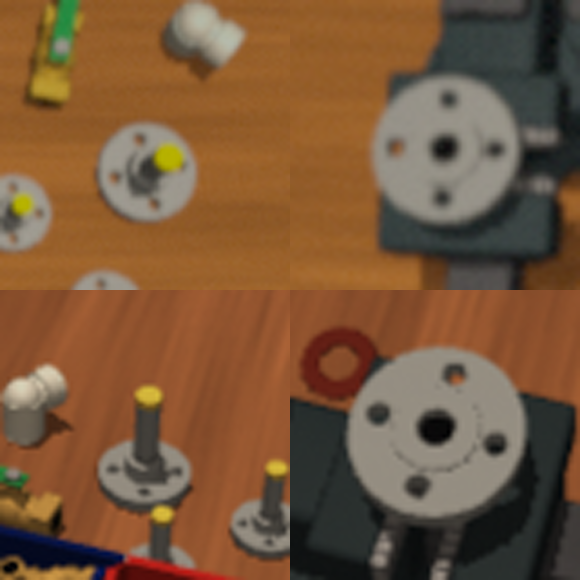

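```bash
cat > holes.py <<'E'
from h import *
def localmin(c,p,rad=3,sgn=1):
    # refine dark blob centroid near pixel p
    g=cv2.cvtColor(c["img"],cv2.COLOR_RGB2GRAY).astype(float)
    u0,v0=np.round(p).astype(int); v,u=np.mgrid[v0-rad:v0+rad+1,u0-rad:u0+rad+1]
    w=g[v0-rad:v0+rad+1,u0-rad:u0+rad+1]; w=np.clip(np.percentile(w,70)-w,0,None)
    return np.array([(u*w).sum(),(v*w).sum()])/w.sum()
E
python3 - <<'E'
from holes import *
T=cam("top"); S=cam("side")
sets={"spoolT":(T,.014,np.array([307,160])+np.array([(140,138),(116,177),(154,204)])/3.625-.4,2,(.4885,-.2905)),
"viseT":(T,.158,np.array([103,178])+np.array([(159,98),(107,147),(205,149),(152,198)])/4.833-.4,2,(.4575,.3055)),
"spoolS":(S,.014,np.array([234,115])+(np.array([(113,468),(144,491),(175,470)])-[0,290])/3.625-.4,2,(.4885,-.2905)),
"viseS":(S,.158,np.array([190,288])+(np.array([(455,373),(378,413),(495,443),(417,486)])-[290,290])/4.143-.4,4,(.4575,.3055))}
for n,(c,z,L,r,ctr) in sets.items():
    W=np.array([ray(c,*localmin(c,p,r),z) for p in L]); d=W[:,:2]-ctr
    print(n,W[:,:2].round(4).tolist(),"mean",W.mean(0).round(4),"rad",np.hypot(*d.T).round(4),"ang",np.degrees(np.arctan2(d[:,1],d[:,0])).round(1))
    print("   clicked ang",[round(float(np.degrees(np.arctan2(*(ray(c,*p,z)[:2]-ctr)[::-1]))),1) for p in L])
for n,c in(("T",T),("S",S)):
    P=cloud(c)
    m=((abs(P[...,2]-.158)<.007)&(abs(P[...,0]-.457)<.06)&(abs(P[...,1]-.305)<.06)).astype(np.uint8)
    m=cv2.morphologyEx(m,cv2.MORPH_CLOSE,np.ones((5,5)))
    k=max(cv2.findContours(m,0,1)[0],key=cv2.contourArea)
    W=np.array([ray(c,*p[0],.158)[:2] for p in k]); (x,y),r=cv2.minEnclosingCircle((W*1000).astype(np.float32)); e=cv2.fitEllipse((W*1000).astype(np.float32)); print(n,x,y,r,e)
E
```

```text
spoolT [[0.5167, -0.2866], [0.4852, -0.2669], [0.4639, -0.2969]] mean [ 0.4886 -0.2835  0.014 ] rad [0.0285 0.0238 0.0255] ang [   8.    97.9 -165.4]
   clicked ang [8.1, 99.4, -166.6]
viseT [[0.486, 0.3059], [0.4594, 0.3342], [0.4583, 0.2788], [0.4312, 0.3062]] mean [0.4587 0.3062 0.158 ] rad [0.0285 0.0288 0.0267 0.0264] ang [  0.7  86.3 -88.3 178.5]
   clicked ang [0.1, 87.3, -88.2, 178.8]
spoolS [[0.5165, -0.2849], [0.4852, -0.2666], [0.4646, -0.2944]] mean [ 0.4888 -0.282   0.014 ] rad [0.0285 0.0241 0.0242] ang [  11.4   97.9 -170.7]
   clicked ang [9.3, 98.5, -164.8]
viseS [[0.4586, 0.2788], [0.4858, 0.3062], [0.4312, 0.3068], [0.4587, 0.3335]] mean [0.4586 0.3063 0.158 ] rad [0.0268 0.0283 0.0263 0.028 ] ang [-87.6   1.4 177.1  87.5]
   clicked ang [-88.7, 0.8, 178.1, 87.2]
T 456.62939453125 304.4332580566406 41.407737731933594 ((456.7637634277344, 304.85858154296875), (77.42231750488281, 80.91963958740234), 162.40638732910156)
S 458.57373046875 308.48834228515625 41.19827651977539 ((458.41650390625, 308.1639404296875), (78.3643569946289, 80.98641204833984), 23.740520477294922)
```

Both cameras agree on these:
- Mating flange centre: about (0.4586, 0.3062), hole yaw about -0.5°.
- Stub axis: about (0.489, -0.2906), hole yaw about +10.7°.

The hole radii come out near 27.5 mm, as they should. Next I move above the stub.

Call:
send_rows(motion=[[[38,-23,0,0,85],[80,-48,0,0,85],[122,-73,0,0,85],[165,-98,0,0,85],[207,-123,0,0,85],[250,-149,0,0,85],[292,-174,0,0,85],[335,-200,0,0,85],[381,-227,0,0,85],[381,-227,0,0,85]]])

```text
time_s: 1.3
position: [0.4944, -0.2835, 0.2322]
orientation: [-3.101, -0.487, -0.007]
ft_force: [-0.7, 0.5, 0.1]
gripper_width: 0.0848
```

```bash
cat > st.py <<'E'
from h import *
import sys
s=env.get_state(); M=R.from_rotvec(s["orientation"]).as_matrix()
print(s["time_s"],s["position"].round(4),M.round(4).tolist(),"q",np.round(s["q"],2),"F",np.round(s["ft_force"],1),s["gripper_width"])
if len(sys.argv)>3: print("tool mm",(M.T@(np.array(list(map(float,sys.argv[1:4])))-s["position"])*1000).round(1))
E
python3 st.py .489 -.2906 .043
python3 - <<'E'
from h import *
c=cam("top");save(c,"t1.png");c=cam("side");save(c,"s1.png")
E
```

```text
1.3 [ 0.4944 -0.2835  0.2322] [[0.9519, 0.3064, 0.0042], [0.3064, -0.9519, 0.0032], [0.005, -0.0017, -1.0]] q [ 0.95  0.38 -0.6   1.75  0.24  1.08 -0.99] F [-0.7  0.5  0.1] 0.08477848604887964
tool mm [ -8.3   5.4 189.2]
```

View pics/s1.png

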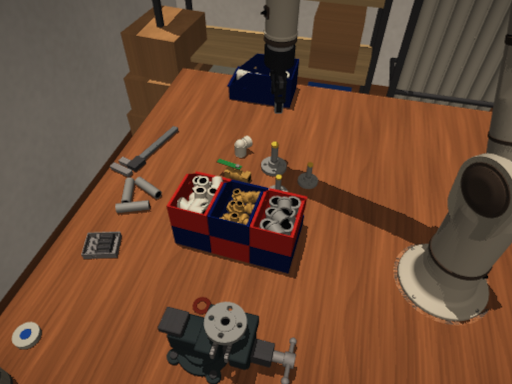

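The gripper hangs above the stub at about (275,100) in the side view. I'll let it settle, then check the residual.

Call:
send_rows(motion=[[[0,0,0,0,85],[0,0,0,0,85],[0,0,0,0,85]]])

```text
time_s: 1.7
position: [0.4878, -0.2933, 0.2312]
orientation: [3.107, 0.464, -0.001]
ft_force: [-0.2, -0.4, 0.9]
gripper_width: 0.0848
```

```bash
python3 st.py .489 -.2906 .043
```

```text
1.7 [ 0.4878 -0.2933  0.2312] [[0.9563, 0.2924, -0.0005], [0.2924, -0.9563, -0.0004], [-0.0006, 0.0002, -1.0]] q [ 0.96  0.38 -0.59  1.75  0.24  1.08 -0.98] F [-0.2 -0.4  0.9] 0.08482151190640175
tool mm [  2.   -2.2 188.2]
```

Call:
send_rows(motion=[[[2,-2,25,0,85],[2,-2,60,0,85],[2,-2,95,0,85],[2,-2,125,0,85],[2,-2,150,0,85],[2,-2,170,0,85],[2,-2,183,0,85],[2,-2,188,0,85],[2,-2,188,0,85],[2,-2,188,0,85]]])

```text
time_s: 2.7
position: [0.4909, -0.2896, 0.0442]
orientation: [3.105, 0.469, 0.002]
ft_force: [1.0, 0.3, 0.7]
gripper_width: 0.0852
```

```bash
python3 st.py .489 -.2906 .043
python3 - <<'E'
from h import *
c=cam("side");i=c["img"][90:200,200:350];cv2.imwrite("pics/s2.png",cv2.resize(i,None,fx=4,fy=4,interpolation=2)[:,:,::-1])
E
```

```text
2.7 [ 0.4909 -0.2896  0.0442] [[0.9555, 0.2951, 0.0014], [0.2951, -0.9555, -0.0008], [0.0011, 0.0012, -1.0]] q [ 0.86  0.63 -0.48  1.88  0.42  0.73 -1.13] F [1.  0.3 0.7] 0.08515489570713317
tool mm [-2.2  0.4  1.2]
```

View pics/s2.png

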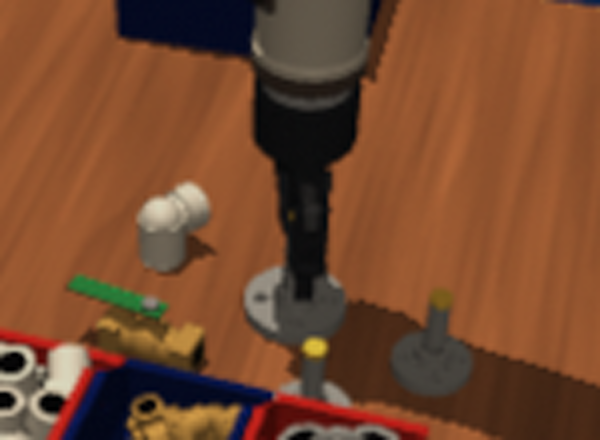

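The fingers straddle the pipe and nothing is touched, so I close.

Call:
send_rows(motion=[[[0,0,0,0,60],[0,0,0,0,35],[0,0,0,0,20],[0,0,0,0,10],[0,0,0,0,10],[0,0,0,0,10],[0,0,0,0,10],[0,0,0,0,10]]])

```text
time_s: 3.55
position: [0.4906, -0.2896, 0.0435]
orientation: [3.106, 0.469, 0.001]
ft_force: [0.7, -2.3, 0.7]
gripper_width: 0.0197
```

```bash
python3 st.py .489 -.2906 .043
```

```text
3.55 [ 0.4906 -0.2896  0.0435] [[0.9555, 0.2951, 0.0008], [0.2951, -0.9555, -0.0007], [0.0005, 0.0009, -1.0]] q [ 0.86  0.63 -0.48  1.88  0.42  0.73 -1.13] F [ 0.7 -2.3  0.7] 0.01971702357649901
tool mm [-1.8  0.4  0.5]
```

Call:
send_rows(motion=[[[0,0,-10,0,10],[0,0,-30,0,10],[0,0,-60,0,10],[0,0,-95,0,10],[0,0,-135,0,10],[0,0,-175,0,10],[0,0,-210,0,10],[0,0,-235,0,10],[0,0,-250,0,10],[0,0,-250,0,10]]])

```text
time_s: 4.55
position: [0.4907, -0.2888, 0.2948]
orientation: [3.105, 0.47, 0.002]
ft_force: [0.5, 0.1, -6.2]
gripper_width: 0.02
```

```bash
python3 st.py .4586 .3062 .293
python3 - <<'E'
from h import *
c=cam("side");i=c["img"][0:200,180:380];cv2.imwrite("pics/s3.png",cv2.resize(i,None,fx=3,fy=3,interpolation=2)[:,:,::-1])
c=cam("top");save(c,"t3.png")
E
```

```text
4.55 [ 0.4907 -0.2888  0.2948] [[0.9552, 0.2958, 0.0017], [0.2958, -0.9552, -0.0011], [0.0013, 0.0016, -1.0]] q [ 0.98  0.32 -0.62  1.68  0.2   1.2  -0.96] F [ 0.5  0.1 -6.2] 0.01997591028463188
tool mm [ 145.3 -577.9    1.1]
```

View pics/s3.png

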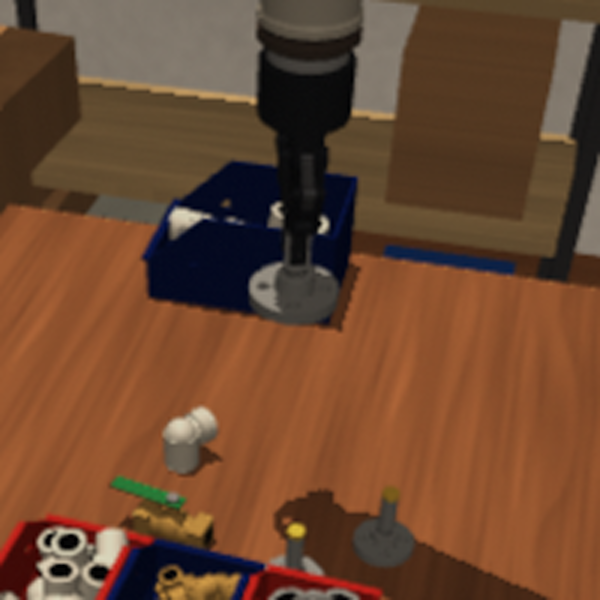

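View pics/t3.png

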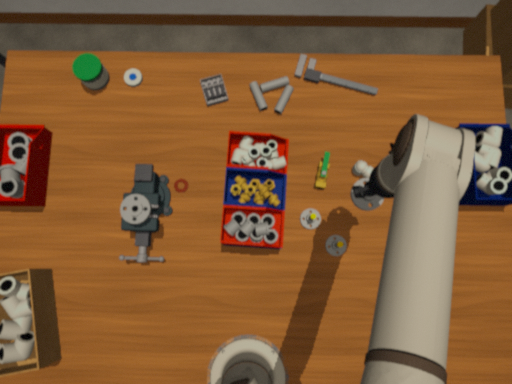

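The stub is held level. The force reads -6.2 N, which fits the stated mass. Now I carry it over the bins.

Call:
send_rows(motion=[[[4,-15,0,1,10],[10,-40,0,2,10],[19,-75,0,3,10],[29,-115,0,4,10],[39,-155,0,5,10],[49,-195,0,6,10],[59,-235,0,7,10],[69,-275,0,8,10],[79,-315,0,9,10],[89,-355,0,11,10]]])

```text
time_s: 5.65
position: [0.4686, 0.0776, 0.2914]
orientation: [-3.137, -0.168, 0.006]
ft_force: [0.7, -0.7, -5.5]
gripper_width: 0.0199
```

```bash
python3 st.py .4586 .3062 .293
```

```text
5.65 [0.4686 0.0776 0.2914] [[0.9943, 0.1066, -0.0035], [0.1066, -0.9943, -0.0002], [-0.0035, -0.0002, -1.0]] q [ 0.54  0.16 -0.84  1.89  0.13  1.15 -1.81] F [ 0.7 -0.7 -5.5] 0.019893158189629764
tool mm [  14.4 -228.4   -1.6]
```

Call:
send_rows(motion=[[[2,-40,0,0,10],[4,-80,0,0,10],[6,-120,0,0,10],[8,-155,0,0,10],[10,-185,0,0,10],[11,-208,0,0,10],[12,-223,0,0,10],[13,-230,0,0,10],[13,-230,0,0,10],[13,-230,0,0,10]]])

```text
time_s: 6.65
position: [0.4585, 0.3051, 0.2922]
orientation: [3.136, 0.168, -0.003]
ft_force: [0.3, 0.5, -5.9]
gripper_width: 0.0198
```

Call:
send_rows(motion=[[[0,0,0,0,10],[0,0,0,0,10],[0,0,0,0,10]]])

```text
time_s: 6.95
position: [0.4589, 0.3056, 0.2934]
orientation: [3.137, 0.167, 0.001]
ft_force: [-0.2, -0.5, -7.0]
gripper_width: 0.0198
```

```bash
python3 st.py .4586 .3062 .293;  python3 - <<'E'
from h import *
c=cam("side");i=c["img"][180:384,130:330];cv2.imwrite("pics/s4.png",cv2.resize(i,None,fx=2.9,fy=2.9,interpolation=2)[:,:,::-1])
c=cam("top");i=c["img"][130:280,50:250];cv2.imwrite("pics/t4.png",cv2.resize(i,None,fx=4,fy=4,interpolation=2)[:,:,::-1])
E
```

```text
6.95 [0.4589 0.3056 0.2934] [[0.9943, 0.1064, 0.0004], [0.1064, -0.9943, -0.0004], [0.0003, 0.0004, -1.0]] q [ 0.09  0.36 -0.91  1.72  0.3   1.21 -2.36] F [-0.2 -0.5 -7. ] 0.019767864435535024
tool mm [-0.3 -0.6  0.4]
```

View pics/s4.png

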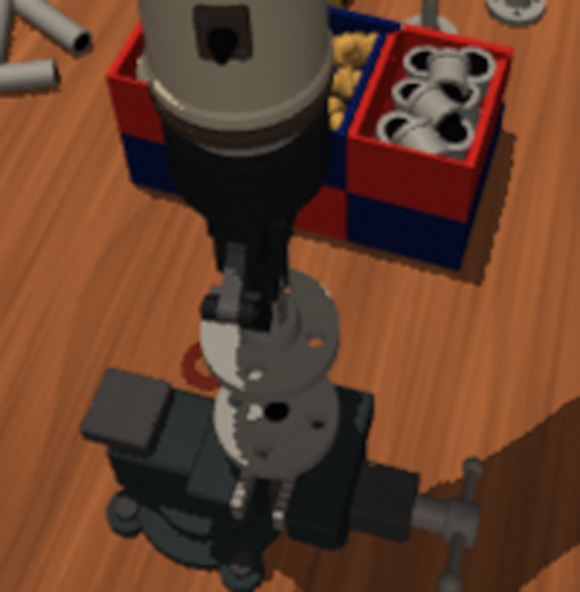

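View pics/t4.png

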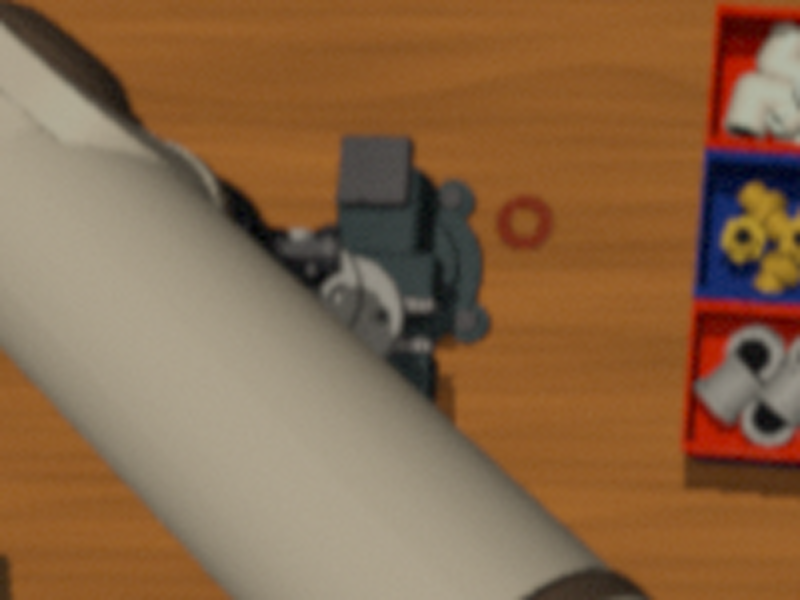

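The stub hangs above the mating flange in both views. Its visible holes in the side crop are near (316,342) and (255,376). I'll measure the stub's centre, yaw and height.

```bash
cat > meas.py <<'E'
from holes import *
import sys
def disc(c,z,ctr,tol=.006,w=.055):
    P=cloud(c); m=((abs(P[...,2]-z)<tol)&(np.hypot(P[...,0]-ctr[0],P[...,1]-ctr[1])<w))
    return P,m
def circ(W):
    A=np.c_[2*W,np.ones(len(W))]; x=np.linalg.lstsq(A,(W**2).sum(1),rcond=None)[0]; return x[:2],np.sqrt(x[2]+x[0]**2+x[1]**2)
E
python3 - <<'E'
from meas import *
c=cam("side"); P,m=disc(c,.2645,(.4586,.306))
q=P[m]; print("n",m.sum(),"ztop median",np.median(q[:,2]).round(4))
# plane fit
pts=q[np.hypot(q[:,0]-.4586,q[:,1]-.306)>.022]; 
for _ in range(3):
    A=np.c_[pts[:,:2]-[.4586,.306],np.ones(len(pts))]; x=np.linalg.lstsq(A,pts[:,2],rcond=None)[0]; r=pts[:,2]-A@x; pts=pts[abs(r)<2*r.std()+1e-6]
print("plane tilt",x.round(4),"std",r.std())
z=x[2]
img=c["img"].copy()
for h,col in((z,(255,0,0)),(z-.012,(0,0,255))):
  for a in np.linspace(0,2*np.pi,80):
    u,v=proj(c,[.4588+.04*np.cos(a),.3056+.04*np.sin(a),h]); img[int(round(v)),int(round(u))]=col
i=img[260:350,180:270]; cv2.imwrite("pics/s5.png",np.hstack([cv2.resize(i,(400,400),interpolation=0),cv2.resize(c["img"][260:350,180:270],(400,400),interpolation=2)])[:,:,::-1])
for p in ((130+316/2.9,180+342/2.9),(130+255/2.9,180+376/2.9)):
    print(p,ray(c,*p,z).round(4))
E
```

```text
n 1009 ztop median 0.2634
plane tilt [-0.0019 -0.0149  0.2635] std 0.0008870117144439817
(238.9655172413793, 297.9310344827586) [0.4287 0.308  0.2635]
(217.9310344827586, 309.65517241379314) [0.4559 0.3365 0.2635]
```

View pics/s5.png

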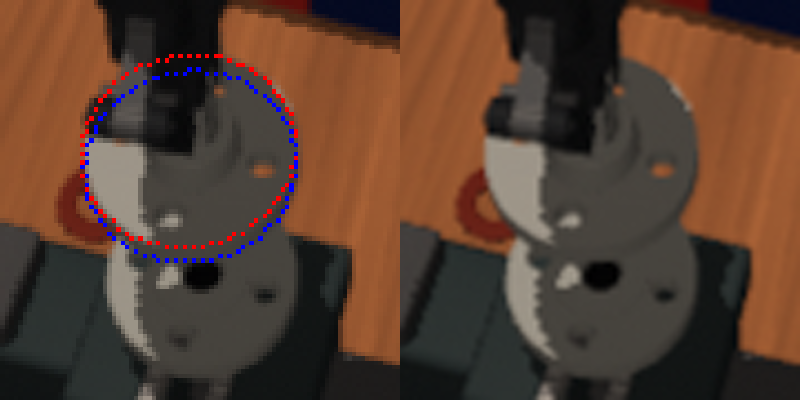

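```bash
cat >> meas.py <<'E'
def stubholes(c,tiles,zmid,u0,v0,k):
    W=np.array([ray(c,u0+(a+.5)/k-.5,v0+(b+.5)/k-.5,zmid)[:2] for a,b in tiles]); return W
def rimfit(c,lo,hi,ztop,zbot,ctr,exclude=None):
    P=cloud(c); m=((P[...,2]>lo)&(P[...,2]<hi)&(np.hypot(P[...,0]-ctr[0],P[...,1]-ctr[1])<.048)).astype(np.uint8)
    m=cv2.morphologyEx(m,cv2.MORPH_OPEN,np.ones((3,3)))
    k=max(cv2.findContours(m,0,1)[0],key=cv2.contourArea)[:,0].astype(float)
    return m,k
E
python3 - <<'E'
from meas import *
c=cam("side")
W=stubholes(c,[(219,90),(262,170),(169,220),(119,142)],.2575,180,260,400/90)
print(W.round(4).tolist())
print("-y..+y centre",W[[0,2]].mean(0).round(4),"vec",(W[2]-W[0]).round(4),np.degrees(np.arctan2(*(W[2]-W[0])[::-1]))-90,"len",np.linalg.norm(W[2]-W[0]))
print("-x..+x centre",W[[1,3]].mean(0).round(4),np.degrees(np.arctan2(*(W[3]-W[1])[::-1])),np.linalg.norm(W[3]-W[1]))
P=cloud(c); # vise plane bias
q=P[(abs(P[...,2]-.158)<.006)&(np.hypot(P[...,0]-.4586,P[...,1]-.306)<.037)]
A=np.c_[q[:,:2]-[.4586,.306],np.ones(len(q))]; print("vise plane",np.linalg.lstsq(A,q[:,2],rcond=None)[0].round(4))
i=c["img"][275:325,190:255]; cv2.imwrite("pics/s6.png",cv2.resize(i,(780,600),interpolation=2)[:,:,::-1])
E
```

```text
[[0.4558, 0.2764], [0.4304, 0.305], [0.4579, 0.3329], [0.486, 0.3073]]
-y..+y centre [0.4568 0.3046] vec [0.0021 0.0565] -2.1549362120630207 len 0.05658095733779364
-x..+x centre [0.4582 0.3062] 2.425628237858088 0.055649684858205505
vise plane [0.0009 0.0025 0.1578]
```

View pics/s6.png

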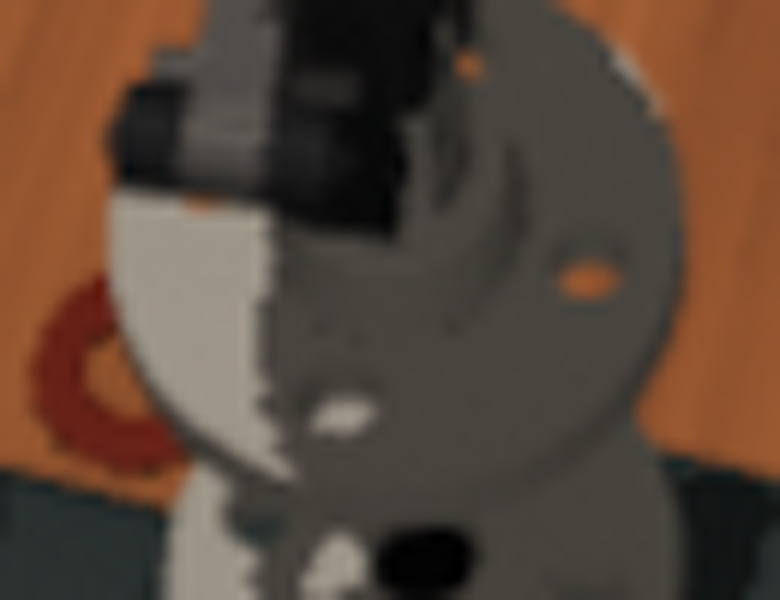

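```bash
cat > fit.py <<'E'
from meas import *
def plane(c,z0,ctr,rin,rout=.036,tol=.007):
    P=cloud(c); r=np.hypot(P[...,0]-ctr[0],P[...,1]-ctr[1]); m=((abs(P[...,2]-z0)<tol)&(r<rout)&(r>rin)).astype(np.uint8); m=cv2.erode(m,np.ones((3,3)))>0
    p=P[m]
    for _ in range(4):
        A=np.c_[p[:,:2]-ctr,np.ones(len(p))]; x=np.linalg.lstsq(A,p[:,2],rcond=None)[0]; e=p[:,2]-A@x; p=p[abs(e)<2.5*e.std()+1e-6]
    return x.round(4),len(p),e.std()
def two(c,a,b,zmid):
    A=ray(c,*a,zmid)[:2];B=ray(c,*b,zmid)[:2] # A = -x hole, B = +y hole
    d=B-A; ang=np.degrees(np.arctan2(d[1],d[0]))-45; t=np.radians(ang); ex=np.array([np.cos(t),np.sin(t)]); ey=np.array([-ex[1],ex[0]])
    return A.round(4),B.round(4),"dist(38.9)",round(np.linalg.norm(d)*1000,1),"yaw",round(ang,2),"ctr",((A+.0275*ex+B-.0275*ey)/2).round(4)
def blob(c,box,kind):
    u0,v0,u1,v1=box; i=c["img"][v0:v1,u0:u1].astype(float)
    w=(i[...,0]-i[...,2]) if kind=="orange" else i.mean(2)
    b=np.percentile(w,60); w=np.clip(w-b-0.25*(w.max()-b),0,None); v,u=np.mgrid[v0:v1,u0:u1]; return np.array([(u*w).sum(),(v*w).sum()])/w.sum()
E
python3 - <<'E'
from fit import *
c=cam("side")
print("stub",plane(c,.2635,(.4575,.3055),.021)); print("vise",plane(c,.158,(.4586,.3062),.021))
a=blob(c,(235,295,244,302),"orange"); b=blob(c,(214,306,223,313),"w"); print(a,b)
print(two(c,a,b,.2575))
a=(190+590/12-.5+.04,275+280/12-.5);b=(190+345/12-.5,275+413/12-.5); print(a,b,two(c,a,b,.2575))
E
```

```text
stub (array([ 0.0058, -0.0134,  0.2636]), 313, np.float64(0.0008913203406690844))
vise (array([-0.0045,  0.0113,  0.1574]), 226, np.float64(0.0011117451972526005))
[238.60667341 298.05561173] [218.12090325 309.24901992]
(array([0.4302, 0.3053]), array([0.4571, 0.3329]), 'dist(38.9)', np.float64(38.5), 'yaw', np.float64(0.82), 'ctr', array([0.4576, 0.3056]))
(238.70666666666665, 297.8333333333333) (218.25, 308.9166666666667) (array([0.4301, 0.3049]), array([0.457 , 0.3323]), 'dist(38.9)', np.float64(38.4), 'yaw', np.float64(0.61), 'ctr', array([0.4575, 0.305 ]))
```

Measured stub centre is (0.4576, 0.3055) and yaw is about +0.6°, against the flange at (0.4586, 0.3062) and -0.5°. I'll correct about 1 mm and 1° and lower 60 mm, then check again.

Call:
send_rows(motion=[[[1,-0.5,8,0.5,10],[1,-0.5,20,1,10],[1,-0.5,33,1,10],[1,-0.5,45,1,10],[1,-0.5,54,1,10],[1,-0.5,59,1,10],[1,-0.5,60,1,10],[1,-0.5,60,1,10],[1,-0.5,60,1,10],[1,-0.5,60,1,10]]])

```text
time_s: 8.2
position: [0.4599, 0.3073, 0.2339]
orientation: [-3.138, -0.142, -0.002]
ft_force: [-0.4, 0.7, -5.2]
gripper_width: 0.0198
```

```bash
python3 st.py .4586 .3062 .218
python3 - <<'E'
from fit import *
c=cam("side"); np.save("side7.npy",c["img"])
print("stub",plane(c,.204,(.4586,.3062),.021))
for z in(.1975,):
  for n,p in(("-x",(.4311,.3062)),("+y",(.4586,.3337))): print(n,proj(c,[*p,z]).round(1))
i=c["img"][290:365,180:270]; cv2.imwrite("pics/s7.png",cv2.resize(i,(720,600),interpolation=2)[:,:,::-1])
c=cam("top");i=c["img"][170:240,100:190]; cv2.imwrite("pics/t7.png",cv2.resize(i,(720,560),interpolation=2)[:,:,::-1])
E
```

```text
8.2 [0.4599 0.3073 0.2339] [[0.9959, 0.0903, 0.001], [0.0903, -0.9959, 0.0005], [0.0011, -0.0004, -1.0]] q [ 0.05  0.42 -0.87  1.79  0.36  1.1  -2.42] F [-0.4  0.7 -5.2] 0.019824511500713602
tool mm [-1.4  1.  15.9]
stub (array([-0.0041, -0.0068,  0.2039]), 255, np.float64(0.0009488203444116169))
-x [238.7 314.8]
+y [219.2 325.4]
```

View pics/s7.png

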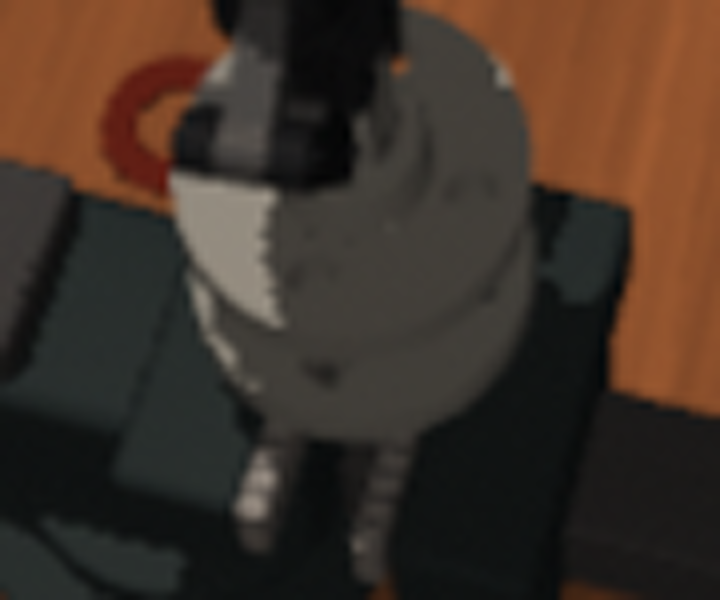

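View pics/t7.png

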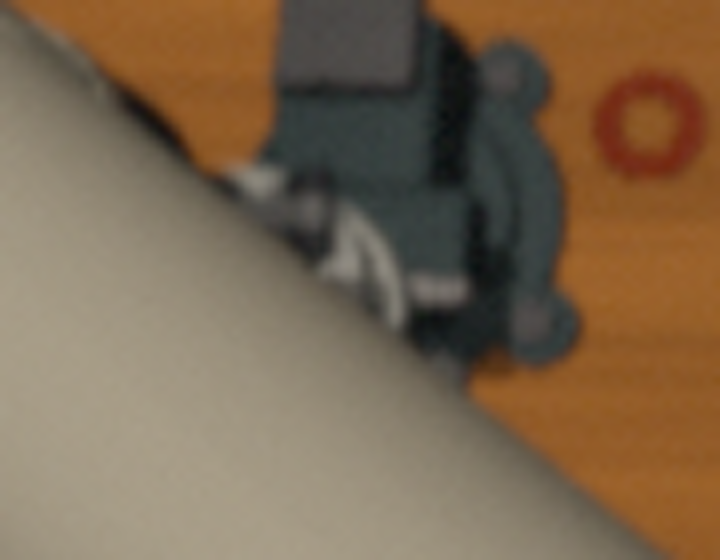

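```bash
cat > rim.py <<'E'
from fit import *
from scipy.optimize import least_squares
from scipy.ndimage import map_coordinates
def rim(c,z,ctr,angs,rad=.040,span=.004):
    L=cv2.cvtColor(c["img"],cv2.COLOR_RGB2LAB).astype(float); pts=[]
    rs=np.arange(rad-span,rad+span,.0002)
    for a in np.radians(angs):
        uv=np.array([proj(c,[ctr[0]+r*np.cos(a),ctr[1]+r*np.sin(a),z]) for r in rs])
        s=np.stack([map_coordinates(L[...,k],[uv[:,1],uv[:,0]],order=1) for k in range(3)],-1)
        g=np.linalg.norm(s[6:]-s[:-6],axis=1); i=g.argmax()
        if g[i]>12 and 2<i<len(g)-3:
            r=rs[i+3]; pts.append([ctr[0]+r*np.cos(a),ctr[1]+r*np.sin(a)])
    pts=np.array(pts)
    f=least_squares(lambda p:np.hypot(*(pts-p).T)-rad,ctr,loss="soft_l1",f_scale=.0005)
    return f.x.round(4),len(pts),np.median(abs(f.fun)).round(5)
E
python3 - <<'E'
from rim import *
c=cam("side"); v=c["T"][:3,3]; print("cam az",np.degrees(np.arctan2(v[1]-.306,v[0]-.4586)))
for ctr in((.4586,.3062),(.4596,.307),(.4576,.3055)):
  print("stub far/right top",rim(c,.204,ctr,range(195,290,3)), "stub near bottom",rim(c,.192,ctr,range(25,180,3)),"both near-top",rim(c,.204,ctr,list(range(195,290,3))+list(range(0,15,3))))
  print("vise near bottom .146",rim(c,.146,ctr,range(40,190,3)))
E
```

```text
cam az 112.78322102671513
stub far/right top (array([0.4594, 0.3065]), 24, np.float64(0.0002)) stub near bottom (array([0.4609, 0.3027]), 16, np.float64(0.0003)) both near-top (array([0.459 , 0.3067]), 29, np.float64(0.00038))
vise near bottom .146 (array([0.4585, 0.306 ]), 41, np.float64(0.00052))
stub far/right top (array([0.4597, 0.3061]), 26, np.float64(0.00022)) stub near bottom (array([0.4593, 0.3051]), 10, np.float64(0.00049)) both near-top (array([0.4592, 0.3064]), 31, np.float64(0.0003))
vise near bottom .146 (array([0.4586, 0.3061]), 39, np.float64(0.00034))
stub far/right top (array([0.4595, 0.3062]), 24, np.float64(0.00017)) stub near bottom (array([0.4592, 0.3033]), 22, np.float64(0.00048)) both near-top (array([0.4594, 0.3063]), 29, np.float64(0.00017))
vise near bottom .146 (array([0.4585, 0.3059]), 39, np.float64(0.00038))
```

The rim fits put the stub at (0.4593, 0.3063) and the flange at (0.4586, 0.3061). I'll shift -0.7 mm in x and lower the remaining 15 mm.

Call:
send_rows(motion=[[[-0.3,0,3,0,10],[-0.7,0,7,0,10],[-0.7,0,11,0,10],[-0.7,0,14,0,10],[-0.7,0,15,0,10],[-0.7,0,15,0,10],[-0.7,0,15,0,10],[-0.7,0,15,0,10],[-0.7,0,15,0,10]]])

```text
time_s: 9.25
position: [0.459, 0.3071, 0.2185]
orientation: [-3.138, -0.142, -0.001]
ft_force: [0.0, -0.6, -6.9]
gripper_width: 0.0198
```

```bash
python3 st.py .4586 .3062 .218
python3 - <<'E'
from rim import *
for k in range(3):
  c=cam("side"); 
  print("plane",plane(c,.189,(.4586,.3062),.021))
  ctr=(.4586,.3062)
  print("stub top rim",rim(c,.189,ctr,list(range(195,290,3))+list(range(0,15,3))),"vise",rim(c,.146,ctr,range(40,190,3)))
i=c["img"][290:365,180:270]; cv2.imwrite("pics/s8.png",cv2.resize(i,(720,600),interpolation=2)[:,:,::-1])
for n,p in(("-x",(.4311,.3062)),("+y",(.4586,.3337)),("-y",(.4586,.2787))): print(n,(8*(proj(c,[*p,.189])-[180,290])+4).round(0))
print(env.get_state()["position"])
E
```

```text
9.25 [0.459  0.3071 0.2185] [[0.9959, 0.0903, 0.0004], [0.0903, -0.9959, 0.0002], [0.0004, -0.0001, -1.0]] q [ 0.04  0.44 -0.86  1.8   0.37  1.08 -2.44] F [ 0.  -0.6 -6.9] 0.019811294307461185
tool mm [-0.4  0.8  0.5]
plane (array([-0.0026, -0.0122,  0.1886]), 237, np.float64(0.0010994252550402585))
stub top rim (array([0.4581, 0.3069]), 29, np.float64(0.00025)) vise (array([0.4584, 0.3059]), 41, np.float64(0.00046))
plane (array([-0.0082, -0.0127,  0.1884]), 244, np.float64(0.001063355821867333))
stub top rim (array([0.458 , 0.3068]), 29, np.float64(0.00027)) vise (array([0.4585, 0.3059]), 41, np.float64(0.00048))
plane (array([-0.0142, -0.008 ,  0.1884]), 245, np.float64(0.0010017265469229562))
stub top rim (array([0.4579, 0.3069]), 29, np.float64(0.00027)) vise (array([0.4583, 0.3059]), 42, np.float64(0.0004))
-x [474. 219.]
+y [320. 304.]
-y [392.  83.]
[0.45892108 0.30697045 0.21839802]
```

View pics/s8.png

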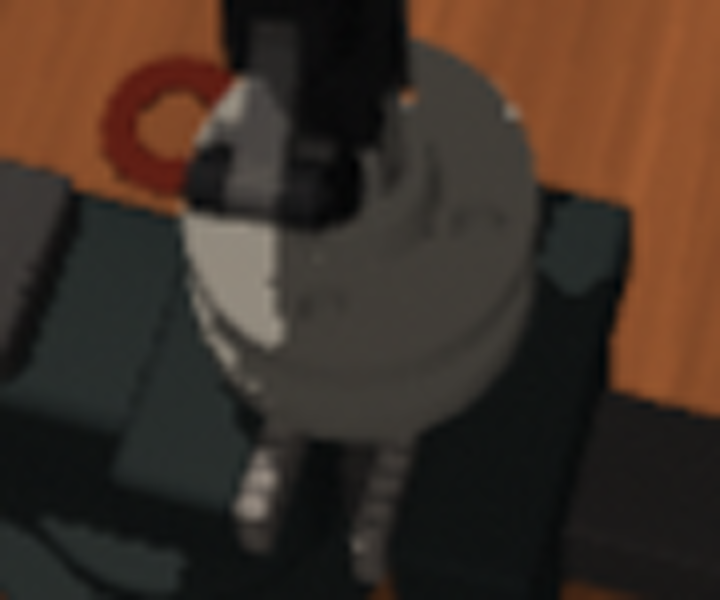

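Call:
send_rows(motion=[[[0.3,0.6,0,0,10],[0.3,0.6,0,0,10],[0.3,0.6,0,0,10],[0.3,0.6,0,0,10]]])

```text
time_s: 9.8
position: [0.4593, 0.3064, 0.2183]
orientation: [-3.138, -0.142, -0.0]
ft_force: [0.1, 0.2, -6.2]
gripper_width: 0.02
```

```bash
python3 st.py .4586 .3062 .218
python3 - <<'E'
from rim import *
acc=0
for k in range(6):
  c=cam("side"); acc=acc+c["img"].astype(float)
c["img"]=np.clip(acc/6,0,255).astype(np.uint8)
ctr=(.4586,.3062)
print("plane",plane(c,.189,ctr,.021))
print("stub",rim(c,.189,ctr,list(range(195,290,3))+list(range(0,15,3))),"vise",rim(c,.146,ctr,range(40,190,3)))
i=np.clip((acc/6)[310:340,200:250]*1.0,0,110)
g=i.mean(2); g=np.clip((g-45)*8,0,255).astype(np.uint8)
cv2.imwrite("pics/s9.png",cv2.resize(g,(800,480),interpolation=2))
for n,p in(("-x",(.4311,.3062)),("+y",(.4586,.3337))):
  for z in(.189,.183): print(n,z,(16*(proj(c,[*p,z])-[200,310])+8).round(0))
E
```

```text
9.8 [0.4593 0.3064 0.2183] [[0.9959, 0.0902, 0.0001], [0.0902, -0.9959, 0.0], [0.0001, -0.0, -1.0]] q [ 0.04  0.44 -0.86  1.8   0.37  1.08 -2.44] F [ 0.1  0.2 -6.2] 0.020013800704658174
tool mm [-0.7  0.1  0.3]
plane (array([ 0.0125, -0.0218,  0.1886]), 243, np.float64(0.0010485340647466092))
stub (array([0.458 , 0.3061]), 30, np.float64(0.00034)) vise (array([0.4583, 0.3057]), 42, np.float64(0.00055))
-x 0.189 [628. 119.]
-x 0.183 [630. 143.]
+y 0.189 [319. 288.]
+y 0.183 [323. 312.]
```

View pics/s9.png

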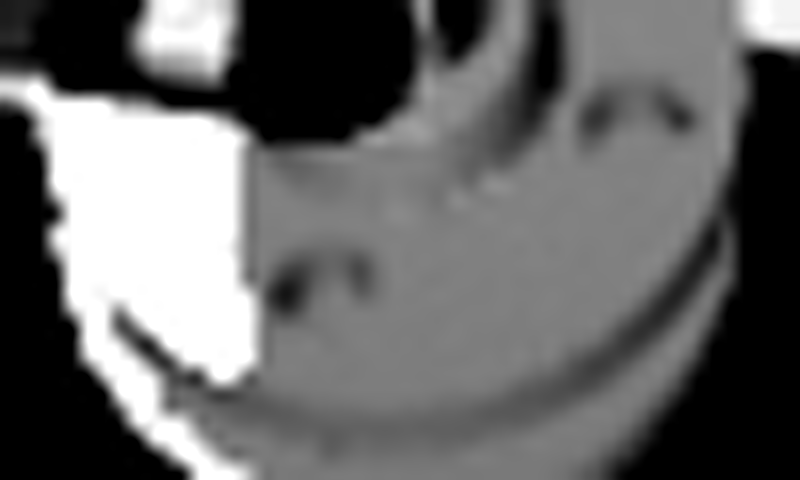

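Run:
```python
from h import *
c=cam("side");save(c,"s10.png"); s=env.get_state(); print(s["time_s"],s["position"],abs(np.array(s["qd"])).max(),s["ft_force"])
```

```text
10.15 [0.45921936 0.30639511 0.21831265] 0.00152394451093026 [-0.22176877  0.53841505 -5.58970146]
```

View pics/s10.png

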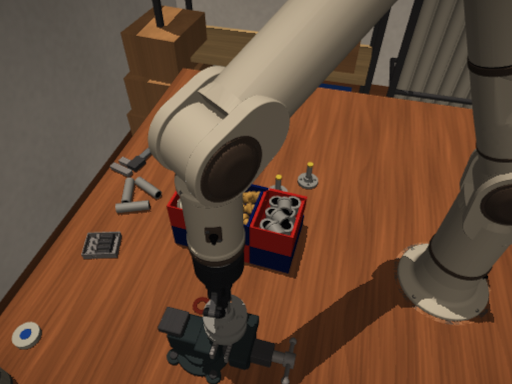

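The stub is held still above the mating flange at (225,315). The gasket, vise and bins haven't moved.

```bash
python3 -c "
from rig import job
print(job.sign_off())"
```

```text
the job is handed in; nothing more can be done
None
```

I picked up the largest stub by its bare pipe, carried it over the bins and handed the job in with it held still above the mating flange. That took about 10 s of the 45 s allowed.

My last checks before hand-in:
- **Gap:** about 14.5–15 mm, from the stub disc's height in the depth image.
- **Centring:** within about 0.5 mm, from rim fits of both discs. One of the two visible bolt holes read 0.9 mm off in x and the other matched.
- **Bolt holes:** lined up to within about 1°, judged from those two holes.
- **Steadiness:** joint speeds about 0.002 rad/s. The wrist carried about 6 N, which is the stub's weight, so I saw no sign of contact.
- **Surroundings:** the gasket, vise and bins looked untouched in the final view. The arm hid the valve and elbow there; they last looked undisturbed just after the lift.

**Level is the least certain check.** The tool reads level to better than 0.1°. Plane fits to the stub's disc gave slopes of 0.003–0.025 (up to about 1.4°), changing direction from picture to picture. The fixed flange, fitted the same way, gave about 0.01, so I put most of this down to depth noise and did not correct it.

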